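# Overhang a sheet blank for edge inspection and hold it down

### The job

The aluminium sheet blank on the raised ledge is to have its cut edge inspected in the small slanted mirror. Using only pushes of the fingertips, never lifting the blank or touching the mirror, push it square against the fence at the back of the ledge and along the fence until its blue-inked end strip hangs just clear of the ledge, with the inner border of the blue level with the ledge's end. Then tip the red-barred hold-down arm forward over the fence so that its rubber foot rests on the blank, and leave the loose things round the stage alone.

Things in the scene. Friction and masses are not known exactly. Their poses are not given: they have to be found in the camera images.
- stage: Edge-viewing stage, fixed: grey base and riser with a dark flat ledge, its top 45 mm above the worktop. Axes: +x from the ledge's open front to the fence, +y along the ledge to the mirror, +z up. Origin on the worktop under the ledge; in this frame (mm) the ledge's top spans x -65 to 78, y -105 to 85. The base plate, 10 mm high, spans x -69 to 82, y -110 to 165.
- fence_mid (a point): Middle of the foot of the fence's inner face, at stage (35, -10, 45) mm; axes as the stage's. The fence is a straight aluminium strip along y on the ledge, 9 mm thick (towards +x), 12 mm high, 186 mm long.
- ledge_end (a point): Point on the top edge of the ledge's +y end, at stage (3, 85, 45) mm; axes as the stage's. A blank lying square against the fence has its centre line (its own x = 0) at this point's x.
- plate: The loose blank on the ledge: bright aluminium plate, 64 mm (its x) by 110 mm (its y) by 6 mm, 0.08 to 0.16 kg. Origin at the centre of its underside, z up; its +y end has a blue-inked strip 25 mm long and points to the mirror. It starts wholly on the ledge, up to 0.13 rad askew, its middle 8 to 18 mm short of touching the fence. Three like blanks stacked on the worktop are finished; leave them.
- plate_mark (a point): Middle of the inner border of the blue strip, on the blank's top face: 30 mm from the blank's centre, 25 mm from its +y edge; axes as the blank's.
- mirror: Fixed mirror on a post beyond the ledge's end; origin at about the middle of its face, at stage (3, 130, 49) mm. The face, 49 mm wide by 31 mm, leans back at 45 degrees, looking up and towards the ledge; its lowest edge is about 33 mm beyond the ledge's end and 7 mm below its top. A blank hung out 25 mm clears it by over 10 mm.
- hold_down (a joint): Angle (rad) of the hold-down arm (bar 14 mm wide, 6 mm thick; rubber foot 13 mm across, 52 mm from the hinge). 0: level, foot on a 6 mm blank; 1.57: upright; starts at 1.5 to 1.9; stop at 2.0, leaning back. A stiff, damped hinge: near upright it stays where left (0.03 N m); tipped some 35 degrees forward of upright it sinks by its weight in about a second and keeps the foot on the blank.
- hold_down_hinge (a point): Middle of the arm's hinge axis, parallel to the stage's y, behind the fence at stage (64, 55, 67) mm. A bracket 35 mm wide (y), reaching 7 mm above the axis, holds it.
- hold_down_bar (a point): Centre of the red round crossbar at the arm's free end, 76 mm from the hinge: 18 mm thick, 32 mm long, parallel to the stage's y. Pushed from behind (from the stage's +x side towards -x) it tips the arm over.
- tweezers: Loose steel tweezers, 126 mm long, on the worktop in front of the stage (bystander); origin under the middle.
- gear: Loose small spur gear, 33 mm across, 16 mm high, on the worktop in front of the stage (bystander); origin under the centre.
- bushing: Loose bronze bushing, 32 mm across, 24 mm high, on the worktop beside the stage's right end (bystander); origin under the centre.
- petri: Loose petri dish, 62 mm across, 15 mm high, on the worktop beyond the mirror (bystander); origin under the centre.
Mind the look-alikes: they are no part of the job. Leave any yellow look-alike of the plate alone.

How it is judged (in metres and radians):
On the way, in this order (a step that is already met when the one before it is completed fails the run):
1. the blank lies square against the fence with the border of the blue level with the ledge's end, the hold-down arm still up (y of plate_mark in the frame of ledge_end between -0.006 and 0.006 m and x of plate in the frame of ledge_end between -0.004 and 0.004 m and angle between the y axis of plate and the y axis of stage, either way round below 0.05 rad and z of plate in the frame of ledge_end between -0.003 and 0.003 m and value of joint hold_down above 0.8 rad), for 0.2 s.
2. the arm's foot rests on the blank (value of joint hold_down below 0.06 rad and contact force between hold_down and plate above 0.4 N), for 0.2 s.
At the end, for the whole second after the job is handed in: The blank lies flat on the ledge, against the fence within 4 mm and parallel to it within 0.05 rad, the inner border of its blue strip within 6 mm of the ledge's end (25 mm overhang), at rest; the hold-down arm is down (below 0.06 rad) with its foot pressing on the blank by more than 0.4 N (all of step 2 and y of plate_mark in the frame of ledge_end between -0.006 and 0.006 m and x of plate in the frame of ledge_end between -0.004 and 0.004 m and angle between the y axis of plate and the y axis of stage, either way round below 0.05 rad and z of plate in the frame of ledge_end between -0.003 and 0.003 m and linear speed of plate below 0.01 m/s); the robot touches nothing.
It fails at once if the blank is lifted, tipped or dropped off the ledge (z of plate in the frame of ledge_end above 0.008 m or z of plate in the frame of ledge_end below -0.008 m or angle between plate's own z axis and vertical above 0.12 rad).
It fails at once if the mirror is touched (contact force between mirror and plate above 0.3 N or contact force between mirror and the arm above 0.3 N or contact force between mirror and the fingers above 0.3 N).
It fails at once if a loose thing beside the stage (tweezers, gear, bushing, petri dish) is moved more than 15 mm (distance of any of tweezers, gear, bushing, petri from where it was at the start of the episode above 0.015 m).
It also fails if it takes over 58 s, if anything falls off the work surface, if the arm or the gripper's body presses on something with over 40 N, if the wrist force passes 120 N, or if a joint passes its speed limit or range.

### The arm

A 7-joint arm with a two-finger parallel gripper is mounted at the origin on a cart in front of the work surface, level with it; the furniture and walls round the work are solid. World frame = base frame: x ahead of the robot, y to its left, z up, the work surface at z = 0. Lengths are in mm, angles in rad, forces in N, time in s.
With the tool pointing down it reaches from about 400 to 875 mm from the base axis. Payload 6.5 kg.
Tool frame: the origin (TCP) lies at the very end of the fingers, on their centre line; the grasp point (between the pads) lies 19 mm behind it (r.pinch_z is the z of the grasp point in the tool frame, in mm); z points along the fingers, y is the direction in which the jaws open and shut (so a half turn about z gives the same grasp; the last joint's range is limited). The gripper opens to 88 mm and grips with 3 to 60 N. Pads are 18 mm wide; open, the fingers measure 123 mm over their backs; the gripper's body (75 mm by 187 mm) begins 45 mm behind the grasp point.
Start: joints at [-1.195, 0.536, -0.004, 1.538, 0.003, 1.067, -0.071], TCP at [277.913, 587.584, 238.716] pointing down, gripper open.
Joint ranges: [-2.7, 2.7], [-0.37, 2.16], [-1.27, 1.26], [0.24, 2.4], [-1.31, 4.45], [0.19, 1.91], [-2.76, 2.76]. Speed limits (rad/s): [2.39, 2.39, 3.14, 3.14, 3.14, 3.14, 3.14].

### API

Orientations are given as a rotation vector (axis times angle).
In Python, from plant import r, vision gives the robot as it stands.
- The arm moves only by the tool servo_tool, never from a script. Its argument "plan" is a list of rows, each a list of 5 numbers: the finger opening in cm, from 0 to 8.81, then the shift along the tool's x, y, z in cm, then the turn about the tool's z in rad. A call has 1 to 5 rows; each row is the pose to reach, as a shift and turn from the pose commanded when the call began, along the tool's axes at that moment; what a row does not reach only later rows make up. A row lasts 1/10 s, in which the tool goes at most 50 mm and 8.59 degrees, less where a joint would pass 70% of its speed; a pose out of reach is approached as far as the arm can. A call with a gripper value outside its range is refused whole. The fingers move at their own pace and stop on an object; the grip force is fixed at half the most. Time passes only in rows, so rows that repeat a pose let the fingers close. It gives the time, the measured TCP pose, the force and the opening at its end, in the units of the state.
- r.observe(): the state, without advancing time (a new reading comes with each control period).
- vision.camera(name): name is "side" or "top" or "wrist"; returns (picture, depth): 400x640x3 uint8, red, green, blue; 400x640 float32, mm along the optical axis (not along the pixel's ray), 0 where there is no reading.
- vision.get_calibration(name): a dict with "fx", "fy", "cx", "cy" (pixels), "R" (3x3) and "t" (3): a world point X has camera coordinates R X + t. Camera axes: x right, y down, z forward; pixel columns grow to the right and rows downward; lengths in mm; the calibration is good to about 2 mm. The wrist camera is an equidistant fisheye: a pixel r from the principal point sees the ray r / f radians off the axis. A picture is of the moment at which its call begins: read the wrist's pose just before it. get_calibration takes no time and is no camera call; for the wrist camera it gives the pose at the moment of the call.
- r.finish_job(): hands the job in, once; it reports no verdict.
The state is a dict: "clock": time; "joint_pos": joint angles; "joint_vel": joint speeds; "joint_torque": joint torques, N m; "ee_pos": TCP position; "ee_rot": TCP orientation; "contact_force": force on the tool from outside, world axes, zero at the start; "wrist_torque": the same for the moment, N m; "finger_gap": finger opening in mm.
Only numpy, scipy, OpenCV 4.12 (cv2) and the standard library are available. Lean on these libraries where they do the work, as an engineer would, in place of code of your own. Each camera call takes 0.05 s, during which the arm holds its last target.

## Working session

There is one attempt and no reset: what is moved stays moved. The work goes in short steps, Python scripts to look and compute and a tool call to move; the robot and the scene stay as the last step left them, time stands still between calls to the robot, and variables do not carry over. Pictures are saved under pics/ and viewed, and the job is handed in when it is done.

Besides the shell and the picture viewer there is one more tool, called after "Emit:" as name(argument=value, ...), one argument or row to a line, values as JSON. servo_tool: Moves the arm, as the interface text tells. Its arguments: {"type":"object","properties":{"plan":{"type":"array"}},"required":["plan"]}

```bash
mkdir -p pics; ls
cat > h.py <<'E'
import numpy as np, cv2
from plant import r, vision
def snap(name,tag):
    c=vision.get_calibration(name); p,d=vision.camera(name)
    cv2.imwrite(f'pics/{tag}.png',p[:,:,::-1]); np.savez(f'pics/{tag}.npz',p=p,d=d,**{k:np.array(v) for k,v in c.items()})
    return p,d,c
def world(c,u,v,z):
    R=np.array(c['R']);t=np.array(c['t'])
    x=np.array([(u-c['cx'])/c['fx']*z,(v-c['cy'])/c['fy']*z,z]); return R.T@(x-t)
def cloud(c,d):
    v,u=np.mgrid[:400,:640]; R=np.array(c['R']);t=np.array(c['t'])
    X=np.stack([(u-c['cx'])/c['fx']*d,(v-c['cy'])/c['fy']*d,d],-1)-t
    return X@R
E
python3 - <<'E'
from h import *
print(r.observe())
for n in ['top','side']:
    p,d,c=snap(n,n+'0'); print(n,c)
E
```

```text
pics
{'clock': 0.0, 'joint_pos': array([-1.19518806,  0.53718441, -0.00446299,  1.53882939,  0.00258272,
        1.06731601, -0.07118816]), 'joint_vel': array([-6.92014034e-04, -9.52290279e-04,  7.59348323e-05,  3.49726028e-04,
       -1.50101840e-03,  2.04684987e-03, -1.84240700e-04]), 'joint_torque': array([-3.56906239e-04, -5.70986295e+01,  9.90361087e-01, -2.51609963e+01,
       -5.63614885e-02,  1.75582938e-02,  1.61931657e-04]), 'ee_pos': array([277.66183039, 587.04147595, 237.84408189]), 'ee_rot': array([-6.88150760e-01, -3.06500837e+00,  2.68337600e-03]), 'contact_force': array([ 0.1528624 , -0.72730708, -0.21399489]), 'wrist_torque': array([-0.03813507,  0.00138586, -0.02418209]), 'finger_gap': 88.09727893671429}
top {'fx': 489.3939058450485, 'fy': 489.3939058450485, 'cx': 316.60572832118817, 'cy': 187.65569066454404, 'R': array([[-0.02179472, -0.99941379,  0.02640215],
       [-0.99438491,  0.01893455, -0.10411601],
       [ 0.10355506, -0.02852308, -0.99421466]]), 't': array([  18.36866529,  492.22746771, 1067.98514826])}
side {'fx': 414.06726883425665, 'fy': 414.06726883425665, 'cx': 310.11168976883124, 'cy': 202.96419347533785, 'R': array([[ 0.96623015, -0.25763375,  0.00491326],
       [-0.16330118, -0.6269719 , -0.76173418],
       [ 0.19932891,  0.73520819, -0.64787106]]), 't': array([-467.15513632,  159.47713221,  801.26394311])}
```

View pics/top0.png

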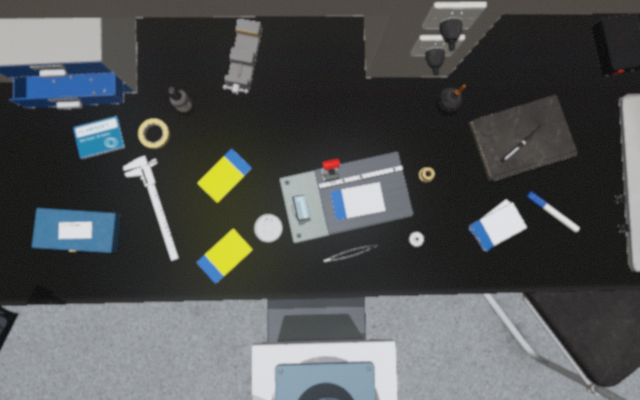

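View pics/side0.png

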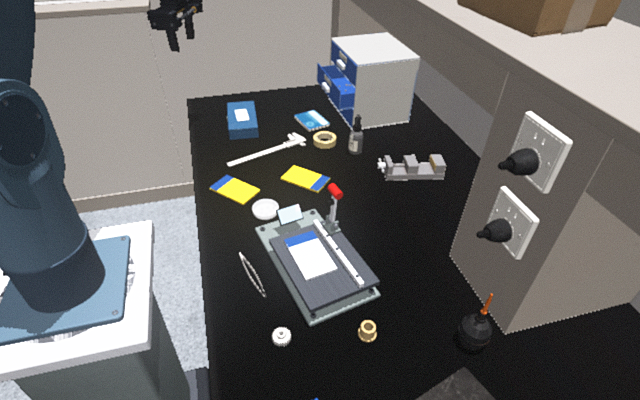

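Top picture: the loose blank is on the ledge at (358,201), with its blue end at (338,205). The red bar is at (332,163) and the mirror at (302,207). Things that could be taken for the blank are the white stack at (498,225) and the yellow plates at (224,175) and (225,255). I choose the one on the ledge and check it in a crop.

Run:
```python
from h import *
p=cv2.imread('pics/top0.png'); c=p[140:260,260:450]
cv2.imwrite('pics/top0c.png',cv2.resize(c,None,fx=4.2,fy=4.2,interpolation=cv2.INTER_CUBIC))
z=np.load('pics/top0.npz'); cal={k:z[k] for k in ['fx','fy','cx','cy','R','t']}
X=cloud(cal,z['d'])
for n in [(358,201),(338,205),(302,207),(332,163),(290,185),(340,180),(290,235),(395,210),(360,177),(267,228),(416,239),(427,174),(350,253)]:
    print(n,X[n[1],n[0]].round(1))
# ledge-top by height
Z=X[...,2]; 
img=np.zeros((400,640),np.uint8)
m=(Z>38)&(Z<48)&(X[...,0]>300)
m[:, :270]=0; m[:,430:]=0;m[:140]=0;m[260:]=0
print(m.sum()); 
xy=X[m][:,:2].astype(np.float32); print(cv2.minAreaRect(xy))
```

```text
(358, 201) [458.7 -80.3  53.7]
(338, 205) [451.1 -36.8  50.2]
(302, 207) [448.4  41.7  48.9]
(332, 163) [528.1 -19.8 151.2]
(290, 185) [501.4  68.    9.4]
(340, 180) [505.1 -42.1  56.2]
(290, 235) [388.7  70.1  -1.6]
(395, 210) [ 437.9 -162.    45.2]
(360, 177) [510.5 -85.6  59.1]
(267, 228) [405.3 120.7  14.2]
(416, 239) [ 373.5 -215.1    3.6]
(427, 174) [ 521.8 -247.4    1.6]
(350, 253) [345.4 -64.3   3.7]
3173
((473.50958251953125, -61.10887145996094), (143.0729217529297, 255.97027587890625), 11.597565650939941)
```

View pics/top0c.png

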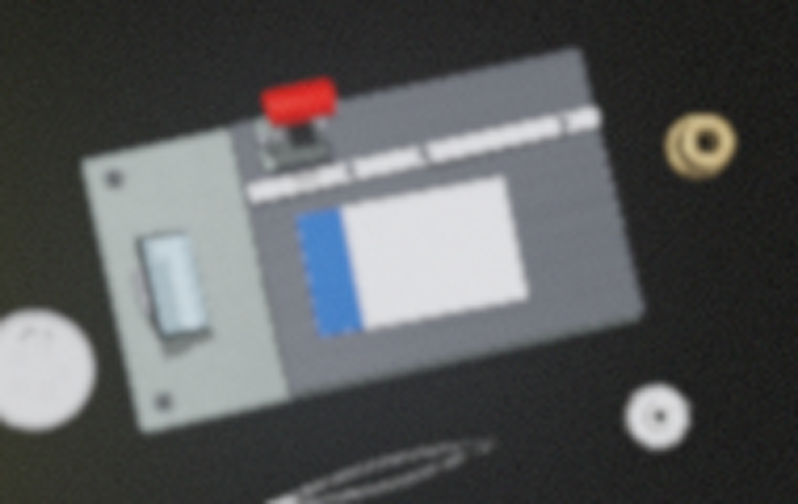

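```bash
cat >> h.py <<'E'
def rayz(c,u,v,z):
    R=np.array(c['R']);t=np.array(c['t']); o=-R.T@t
    d=R.T@np.array([(u-c['cx'])/c['fx'],(v-c['cy'])/c['fy'],1]); return o+d*(z-o[2])/d[2]
E
python3 - <<'E'
from h import *
z=np.load('pics/top0.npz'); c={k:z[k] for k in ['fx','fy','cx','cy','R','t']}
f=lambda a,b,h: rayz(c,260+(a+.5)/4.2-.5,140+(b+.5)/4.2-.5,h)[:2]
L=np.array([f(a,b,45) for a,b in [(232,128),(580,47),(643,315),(288,398)]])
S=np.array([(78,85),(78,-105),(-65,-105),(-65,85)],float)
def fit(S,L):
    sc=S.mean(0);lc=L.mean(0);U,_,V=np.linalg.svd((S-sc).T@(L-lc));R=V.T@U.T
    t=lc-R@sc; print('yaw',np.degrees(np.arctan2(R[1,0],R[0,0])),'t',t,'res',(S@R.T+t-L).round(1).tolist()); return R,t
R,t=fit(S,L)
P=np.array([f(a,b,51) for a,b in [(298,215),(505,177),(527,297),(320,333)]])
Q=np.array([(32,55),(32,-55),(-32,-55),(-32,55)],float)
Rp,tp=fit(Q,P)
print('plate in stage',R.T@(tp-t))
# fence inner face foot: fence top front line
for q in [(250,203),(600,127)]: print('fence', R.T@(f(*q,57)-t))
b=f(300,101,145); print('bar',b,R.T@(b-t))
for s in [(64,55),(3,85),(3,130),(35,-10)]: print(s,R@s+t)
for n,q,h in [('bush',(702,145),20),('gear',(658,417),10),('petri',(38,370),10)]: print(n,R.T@(f(*q,h)-t))
E
```

```text
yaw 11.520041421673769 t [470.03893794 -85.48997789] res [[0.1, 1.5], [-1.9, 0.3], [0.3, -0.7], [1.5, -1.1]]
yaw 8.92441091570759 t [460.184929   -80.37303829] res [[0.9, 0.2], [0.1, 0.2], [-0.2, -0.5], [-0.9, 0.1]]
plate in stage [-8.63359149  6.9818093 ]
fence [35.86961851 83.73865863]
fence [  34.85575094 -103.09935487]
bar [527.73734442 -18.20542258] [69.97351167 54.40611325]
(64, 55) [521.76556416 -18.81647386]
(3, 85) [456.0030941   -1.60317864]
(3, 130) [447.0161131   42.49029222]
(35, -10) [506.33096661 -88.29865286]
bush [  16.78071764 -163.2768954 ]
gear [-120.08025711 -106.95212936]
petri [-22.33562984 211.49739746]
```

```bash
cat >> h.py <<'E'
from scipy.spatial.transform import Rotation as Ro
YAW=11.52; T=np.array([470.04,-85.49])
def RS(): a=np.radians(YAW); return np.array([[np.cos(a),-np.sin(a)],[np.sin(a),np.cos(a)]])
def st(w): return RS().T@(np.asarray(w)[:2]-T)
def go(sx,sy,z,ydeg):
    """target TCP in stage frame, ydeg = heading of tool y in stage frame (deg; 90 = along stage y)"""
    o=r.observe(); M=Ro.from_rotvec(o['ee_rot']).as_matrix(); p=o['ee_pos']
    w=np.append(RS()@[sx,sy]+T,z); d=M.T@(w-p)/10
    h=np.degrees(np.arctan2(M[1,1],M[0,1])); dz=(ydeg+YAW-h+180)%360-180
    print('t',round(float(o['clock']),2),'now st',st(p).round(1),'z',p[2].round(1),'yhead',round(h-YAW,2),'gap',round(float(o['finger_gap']),1),'F',o['contact_force'].round(1),'j7',o['joint_pos'][6].round(2))
    print('shift cm',d.round(2),'turn',round(-np.radians(dz),3))
E
python3 -c "
from h import *
go(-75,7,230,-90)"
```

```text
t 0.1 now st [-54.1 697.5] z 237.9 yhead 53.17 gap 88.2 F [ 0.4 -0.3 -0.4] j7 -0.07
shift cm [-39.72 -56.52   0.88] turn 2.499
```

Emit:
servo_tool(
  plan=[
    [6, -2.5, -3.5, 0, 0.14],
    [6, -5, -7, 0, 0.28],
    [6, -8, -11, 0, 0.42],
    [6, -10.5, -15, 0, 0.56],
    [6, -13, -18.5, 0, 0.7],
  ],
)

```text
clock: 0.6
ee_pos: [316.1, 362.2, 238.4]
ee_rot: [-1.706, -2.638, 0.002]
contact_force: [0.8, 0.5, 0.3]
finger_gap: 60.0
```

```bash
python3 -c "
from h import *
go(-75,7,230,-90)"
```

```text
t 0.6 now st [-61.4 469.4] z 238.4 yhead 12.7 gap 60.0 F [0.8 0.5 0.3] j7 -0.47
shift cm [-44.81 -11.49   0.87] turn 1.792
```

Emit:
servo_tool(
  plan=[
    [6, -4, -1, 0, 0.14],
    [6, -8, -2, 0, 0.28],
    [6, -12, -3, 0, 0.42],
    [6, -16, -4, 0, 0.56],
    [6, -20, -5, 0, 0.7],
  ],
)

```text
clock: 1.1
ee_pos: [353.9, 160.4, 238.6]
ee_rot: [-2.506, -1.894, 0.0]
contact_force: [1.4, 0.6, -0.3]
finger_gap: 60.1
```

```bash
python3 -c "
from h import *
go(-75,7,230,-90)"
```

```text
t 1.1 now st [-64.7 264.1] z 238.6 yhead -27.36 gap 60.1 F [ 1.4  0.6 -0.3] j7 -0.77
shift cm [-23.31  10.91   0.86] turn 1.093
```

Emit:
servo_tool(
  plan=[
    [6, -4, 2, 0, 0.14],
    [6, -8, 4, 0, 0.28],
    [6, -12, 6, 0, 0.42],
    [6, -16, 8, 0, 0.56],
    [6, -19.5, 9.2, 0, 0.7],
  ],
)

```text
clock: 1.6
ee_pos: [390.8, -52.7, 238.9]
ee_rot: [3.004, 0.918, 0.001]
contact_force: [0.8, 0.9, -0.3]
finger_gap: 60.1
```

```bash
python3 -c "
from h import *
go(-75,7,200,-90)"
```

```text
t 1.6 now st [-71.1  47.9] z 238.9 yhead -67.55 gap 60.1 F [ 0.8  0.9 -0.3] j7 -0.86
shift cm [-1.93  3.63  3.9 ] turn 0.392
```

Emit:
servo_tool(
  plan=[
    [6, -0.7, 1.2, 1, 0.14],
    [6, -1.4, 2.4, 2, 0.28],
    [6, -1.93, 3.6, 3.5, 0.39],
    [6, -1.93, 3.6, 3.9, 0.392],
  ],
)

```text
clock: 2.0
ee_pos: [394.1, -92.3, 198.7]
ee_rot: [3.124, 0.32, -0.003]
contact_force: [-0.1, -0.9, -0.4]
finger_gap: 60.0
```

```bash
python3 -c "
from h import *
go(-65,7,120,-90)
snap('wrist','w1');print(vision.get_calibration('wrist'))
snap('side','s1')
p=cv2.imread('pics/s1.png')[150:330,200:420];cv2.imwrite('pics/s1c.png',cv2.resize(p,None,fx=3,fy=3))
"
```

```text
t 2.0 now st [-75.8   8.5] z 198.7 yhead -89.82 gap 60.0 F [-0.1 -0.9 -0.4] j7 -1.02
shift cm [1.09 0.15 7.87] turn 0.003
{'fx': 309.70691628693146, 'fy': 309.70691628693146, 'cx': 319.1169298252693, 'cy': 201.90441523130357, 'R': array([[ 2.07180029e-01, -9.78302817e-01, -1.85792628e-04],
       [-9.37832513e-01, -1.98663484e-01,  2.84610257e-01],
       [-2.78471926e-01, -5.87913190e-02, -9.58643295e-01]]), 't': array([-170.27811805,  325.26114611,  456.18488339])}
```

View pics/w1.png

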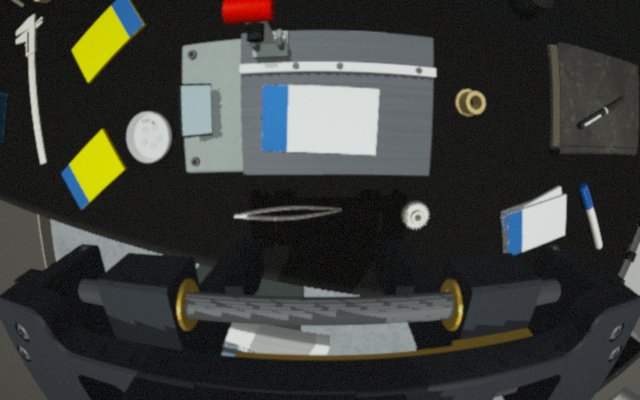

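View pics/s1c.png

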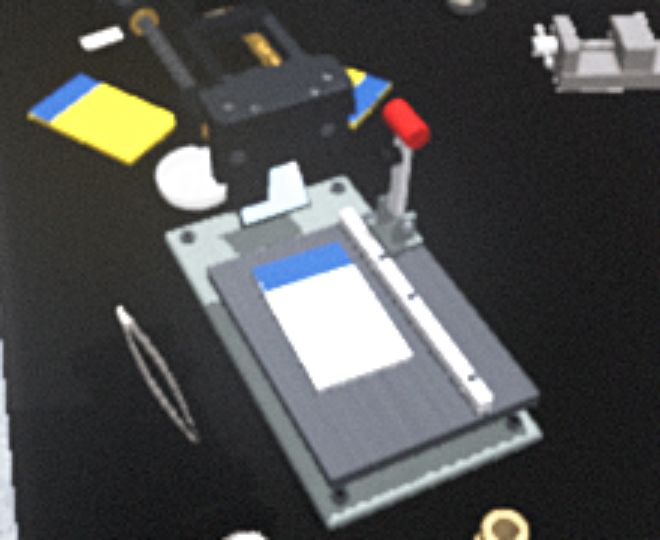

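Wrist picture: blank with blue end at (275,118), fence along row ~70, ledge from (243,38) to (434,175), mirror (197,110), red bar (247,10); gear (415,216) and tweezers (288,213) in front. I'll measure from it, as it has finer resolution.

```bash
cat >> h.py <<'E'
def wray(c,u,v,z):
    R=np.array(c['R']);t=np.array(c['t']); o=-R.T@t
    dx=u-c['cx'];dy=v-c['cy'];rr=np.hypot(dx,dy);th=rr/c['fx']
    d=R.T@np.array([dx/rr*np.sin(th),dy/rr*np.sin(th),np.cos(th)]); return (o+d*(z-o[2])/d[2])[:2]
def wproj(c,X):
    q=np.array(c['R'])@X+np.array(c['t']); th=np.arctan2(np.hypot(q[0],q[1]),q[2]); n=q[:2]/np.hypot(q[0],q[1])
    return n*th*c['fx']+[c['cx'],c['cy']]
def load(tag):
    z=np.load(f'pics/{tag}.npz'); return {k:z[k] for k in ['fx','fy','cx','cy','R','t']}
def fit(S,L):
    S=np.array(S,float);L=np.array(L)
    sc=S.mean(0);lc=L.mean(0);U,_,V=np.linalg.svd((S-sc).T@(L-lc));R=V.T@U.T
    t=lc-R@sc; print('yaw',np.degrees(np.arctan2(R[1,0],R[0,0])).round(2),'t',t.round(1),'res',(S@R.T+t-L).round(1).tolist()); return R,t
E
python3 - <<'E'
from h import *
p=cv2.imread('pics/w1.png'); cv2.imwrite('pics/w1c.png',cv2.resize(p[0:190,180:440],None,fx=3,fy=3,interpolation=cv2.INTER_CUBIC))
E
```

```text
(no output)
```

View pics/w1c.png

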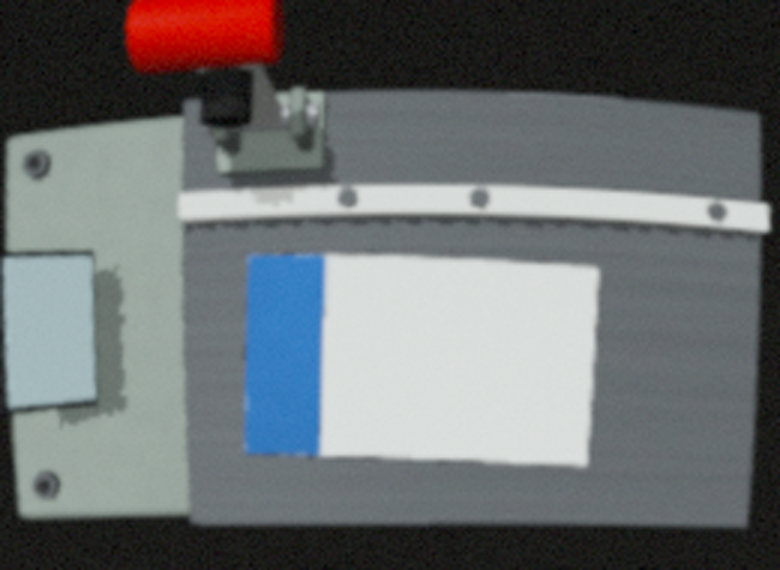

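Run:
```python
from h import *
c=load('w1'); f=lambda a,b,h: wray(c,180+(a+.5)/3-.5,(b+.5)/3-.5,h)
L=[f(a,b,45) for a,b in [(184,97),(759,112),(749,528),(190,523)]]
R,t=fit([(78,85),(78,-105),(-65,-105),(-65,85)],L)
Rp,tp=fit([(32,55),(32,-55),(-32,-55),(-32,55)],[f(a,b,51) for a,b in [(249,254),(600,266),(588,467),(245,455)]])
print('plate st',R.T@(tp-t), 'via top', st(tp))
for q,h in [((180,219),57),((770,232),57)]: print('fence',R.T@(f(*q,h)-t))
for h in (135,143): print('bar',R.T@(f(203,36,h)-t))
g=wray(c,415,216,10); print('gear st',R.T@(g-t)); 
for q in [(235,216),(288,213),(341,209)]: print('tw',R.T@(wray(c,*q,3)-t))
print('border',R.T@(f(322,355,51)-t))
```

```text
yaw 11.5 t [474.1 -83.8] res [[-0.3, 0.2], [0.3, -0.7], [0.1, 0.4], [-0.2, 0.2]]
yaw 9.67 t [461.9 -78.4] res [[-0.2, -0.0], [-0.5, 0.1], [0.3, 0.1], [0.4, -0.2]]
plate st [-10.93191257   7.7214657 ] via top [-6.60070359  8.58683654]
fence [34.77422408 82.49998649]
fence [  34.51920277 -103.28057192]
bar [68.2213183  57.83538483]
bar [65.429551  55.9573958]
gear st [-121.1534143  -105.37419142]
tw [-124.25679776  108.72504151]
tw [-119.92361313   44.34823782]
tw [-114.76862823  -17.38263765]
border [-9.865571   38.65720533]
```

```bash
sed -i 's/^YAW=.*/YAW=11.5; T=np.array([473.2,-84.2])/' h.py; python3 -c "
from h import *
go(-61,8,48,-90)"
```

```text
t 2.1 now st [-78.7   9.3] z 199.3 yhead -89.46 gap 60.0 F [ 0.4  0.6 -0.3] j7 -1.02
shift cm [ 1.8   0.15 15.12] turn 0.009
```

Emit:
servo_tool(
  plan=[
    [6, 0.5, 0.1, 4.5, 0.009],
    [6, 1.2, 0.15, 9, 0.009],
    [6, 1.8, 0.15, 12, 0.009],
    [6, 1.8, 0.15, 14.2, 0.009],
    [6, 1.8, 0.15, 14.6, 0.009],
  ],
)

```text
clock: 2.6
ee_pos: [411.9, -87.5, 52.4]
ee_rot: [-3.124, -0.317, 0.005]
contact_force: [0.9, 0.3, 0.1]
finger_gap: 59.9
```

```bash
python3 -c "
from h import *
go(-61,8,47.5,-90)
snap('wrist','w2')"
```

```text
t 2.6 now st [-60.7   9. ] z 52.4 yhead -89.91 gap 59.9 F [0.9 0.3 0.1] j7 -0.7
shift cm [-0.03  0.1   0.49] turn 0.002
```

View pics/w2.png

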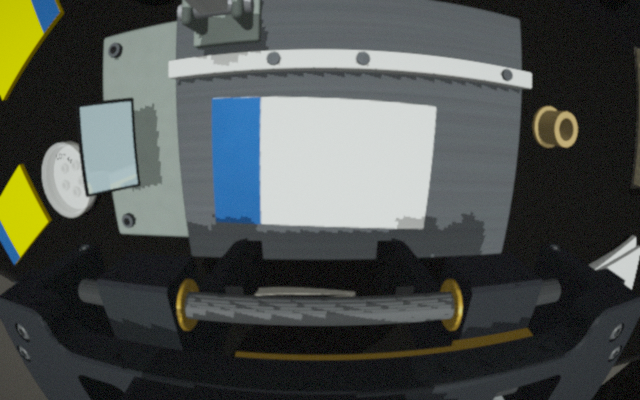

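Wrist picture: both fingertips (about (245,243) and (395,243)) stand in front of the blank's front edge (row ~227), clear of it. Going down and pushing.

Emit:
servo_tool(
  plan=[
    [6, 0, 0.1, 0.3, 0],
    [6, 0, 0.1, 0.45, 0],
    [6, 0.4, 0.1, 0.45, 0],
    [6, 0.7, 0.1, 0.45, 0],
    [6, 0.9, 0.1, 0.45, 0],
  ],
)

```text
clock: 3.15
ee_pos: [422.3, -87.8, 49.6]
ee_rot: [-3.126, -0.313, -0.001]
contact_force: [-0.9, 0.6, 0.6]
finger_gap: 59.7
```

```bash
python3 -c "
from h import *
go(-38,8,47.5,-90)
snap('wrist','w3')"
```

```text
t 3.15 now st [-50.6   6.6] z 49.6 yhead -90.08 gap 59.7 F [-0.9  0.6  0.6] j7 -0.71
shift cm [ 1.26 -0.14  0.21] turn -0.001
```

View pics/w3.png

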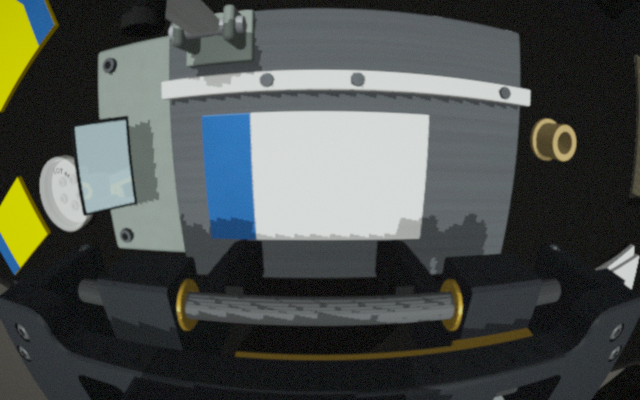

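Tips are about at the blank's front edge (row ~238). I'll lower slightly, then push.

Emit:
servo_tool(
  plan=[
    [6, 0, 0, 0.15, 0],
    [6, 0.2, 0, 0.2, 0],
    [6, 0.4, 0, 0.2, 0],
    [6, 0.6, 0, 0.2, 0],
    [6, 0.8, 0, 0.2, 0],
  ],
)

```text
clock: 3.7
ee_pos: [429.9, -86.4, 47.2]
ee_rot: [3.126, 0.312, 0.0]
contact_force: [-1.2, -0.1, -0.2]
finger_gap: 60.0
```

```bash
python3 -c "
from h import *
go(-38,8,47.5,-90)
snap('wrist','w4')"
```

```text
t 3.7 now st [-42.8   6.5] z 47.2 yhead -90.1 gap 60.0 F [-1.2 -0.1 -0.2] j7 -0.71
shift cm [ 0.48 -0.15 -0.03] turn -0.002
```

View pics/w4.png

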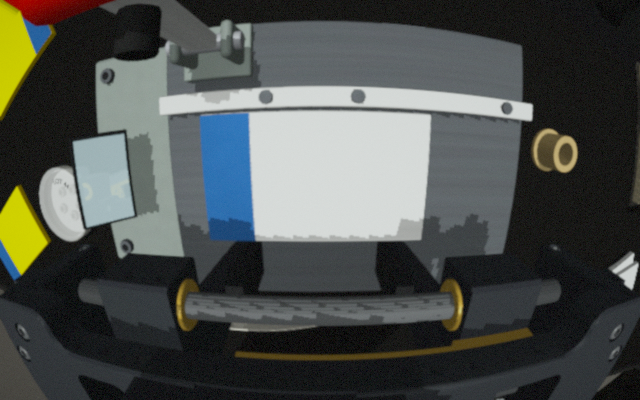

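Blank is moving with the fingers; small gap to the fence remains. Continuing slowly, watching the force.

Emit:
servo_tool(
  plan=[
    [6, 0.1, 0, 0, 0],
    [6, 0.2, 0, 0, 0],
    [6, 0.3, 0, 0, 0],
    [6, 0.4, 0, 0, 0],
    [6, 0.4, 0, 0, 0],
  ],
)

```text
clock: 4.25
ee_pos: [431.7, -86.0, 47.0]
ee_rot: [-3.126, -0.311, 0.005]
contact_force: [-6.1, -1.7, 5.3]
finger_gap: 60.0
```

```bash
python3 -c "
from h import *
go(-38,8,47.5,-90)
snap('wrist','w5')"
```

```text
t 4.25 now st [-41.    6.6] z 47.0 yhead -90.14 gap 60.0 F [-6.1 -1.7  5.3] j7 -0.72
shift cm [ 0.3  -0.15 -0.05] turn -0.003
```

View pics/w5.png

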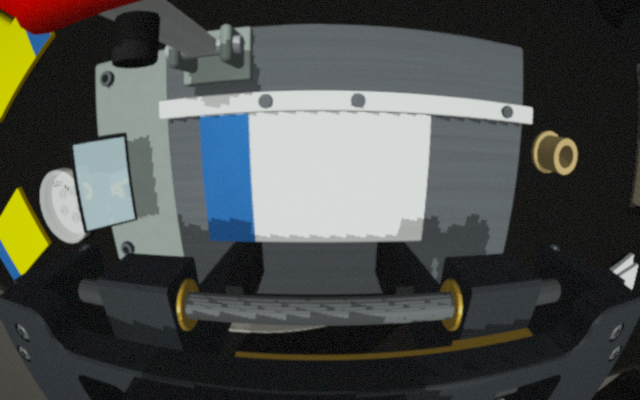

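Force rose to 6 N: the blank is seated on the fence (its back edge runs along the fence foot in the picture). Backing off, up, then a quarter turn to push at the end.

Emit:
servo_tool(
  plan=[
    [6, -1, 0, 0, 0],
    [6, -1.5, 0, -1, 0],
    [5, -1.5, 1, -4, 0],
    [4, -1, 4, -6.5, -0.14],
    [3, 0, 7, -7, -0.28],
  ],
)

```text
clock: 4.8
ee_pos: [448.7, -155.1, 120.2]
ee_rot: [3.048, 0.755, 0.006]
contact_force: [0.3, 0.5, -0.2]
finger_gap: 38.2
```

```bash
python3 -c "
from h import *
go(-1,-85,110,0)
snap('wrist','w6')
c=load('w5')
for h,q in [(51,(431,115)),(51,(421,240)),(51,(200,116)),(51,(210,240)),(51,(252,178)),(45,(173,185))]: print(st(wray(c,*q,h)).round(1))"
```

```text
t 4.8 now st [-38.1 -64.6] z 120.2 yhead -73.68 gap 38.2 F [ 0.3  0.5 -0.2] j7 -0.47
shift cm [2.98 3.   1.04] turn -1.286
[ 34.8 -45.8]
[-28.7 -45.7]
[34.8 63.6]
[-28.6  64.1]
[ 4. 39.]
[-0.2 84.6]
```

View pics/w6.png

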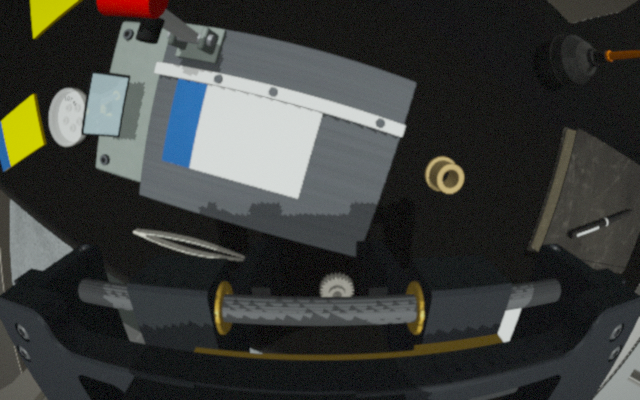

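The wrist measurement puts the blank at stage (3.0, 9), square (end corners -45.8/-45.7), with the blue border at y 39. It needs about +46 mm along y.

Emit:
servo_tool(
  plan=[
    [2.4, 0.6, 0.6, 0.2, -0.14],
    [2.2, 1.2, 1.2, 0.4, -0.28],
    [2, 1.8, 1.8, 0.6, -0.42],
    [2, 2.4, 2.4, 0.8, -0.56],
    [2, 2.98, 3, 1, -0.7],
  ],
)

```text
clock: 5.35
ee_pos: [488.1, -167.2, 107.8]
ee_rot: [2.607, 1.752, 0.001]
contact_force: [-0.3, -0.1, 0.1]
finger_gap: 19.9
```

Emit:
servo_tool(
  plan=[
    [2, 0, 0, 0, -0.14],
    [2, 0, 0, 0, -0.28],
    [2, 0, 0, 0, -0.42],
    [2, 0, 0, 0, -0.56],
    [2, 0, 0, 0, -0.586],
  ],
)

```text
clock: 5.85
ee_pos: [487.7, -167.3, 107.8]
ee_rot: [1.994, 2.427, 0.001]
contact_force: [-0.3, 0.0, 0.0]
finger_gap: 19.9
```

```bash
python3 -c "
from h import *
go(-1,-80,48,0)
snap('wrist','w7')"
```

```text
t 5.85 now st [ -2.4 -84.3] z 107.8 yhead -0.31 gap 19.9 F [-0.3  0.   0. ] j7 0.57
shift cm [0.44 0.13 5.98] turn -0.005
```

View pics/w7.png

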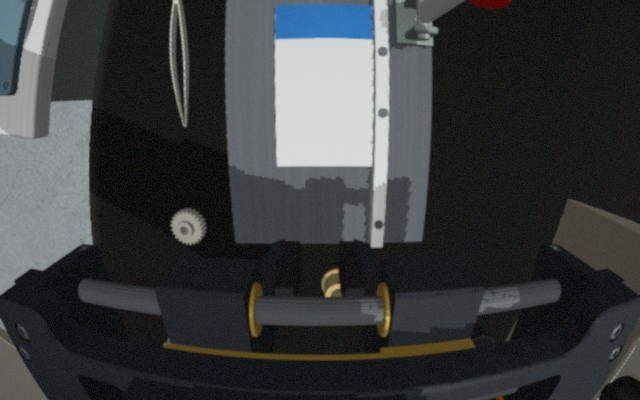

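The picture shows the blank square along the fence with its near end at row ~166 and the tips clear behind it.

Emit:
servo_tool(
  plan=[
    [2, 0.1, 0.1, 2.5, -0.005],
    [2, 0.3, 0.1, 4.5, -0.005],
    [2, 0.4, 0.1, 5.6, -0.005],
    [2, 0.4, 0.1, 6, -0.005],
    [2, 0.4, 0.1, 6, -0.005],
  ],
)

```text
clock: 6.4
ee_pos: [487.9, -163.1, 47.2]
ee_rot: [-1.991, -2.43, 0.001]
contact_force: [0.1, 0.7, 1.1]
finger_gap: 20.1
```

```bash
python3 -c "
from h import *
go(-1,-12,47.5,0)
snap('wrist','w8')"
```

```text
t 6.4 now st [ -1.4 -80.2] z 47.2 yhead -0.16 gap 20.1 F [0.1 0.7 1.1] j7 0.59
shift cm [ 6.82  0.02 -0.03] turn -0.003
```

View pics/w8.png

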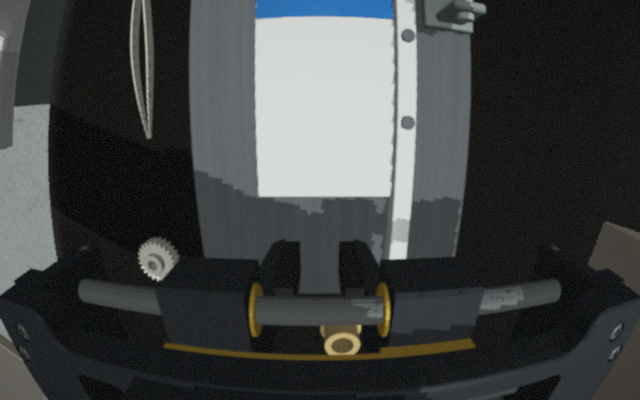

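Fingertips clear of the fence, facing the blank's end. Pushing along +y in stages.

Emit:
servo_tool(
  plan=[
    [2, 0.8, 0, 0, 0],
    [2, 1.6, 0, 0, 0],
    [2, 2.1, 0, 0, 0],
    [2, 2.6, 0, 0, 0],
    [2, 3.1, 0, 0, 0],
  ],
)

```text
clock: 6.95
ee_pos: [482.0, -132.5, 47.5]
ee_rot: [1.989, 2.43, 0.0]
contact_force: [0.6, -2.3, 2.1]
finger_gap: 20.0
```

```bash
python3 -c "
from h import *
go(-1,-12,47.5,0)
snap('wrist','w9')"
```

```text
t 6.95 now st [ -1.  -49.1] z 47.5 yhead -0.1 gap 20.0 F [ 0.6 -2.3  2.1] j7 0.54
shift cm [ 3.71 -0.01 -0.  ] turn -0.002
```

View pics/w9.png

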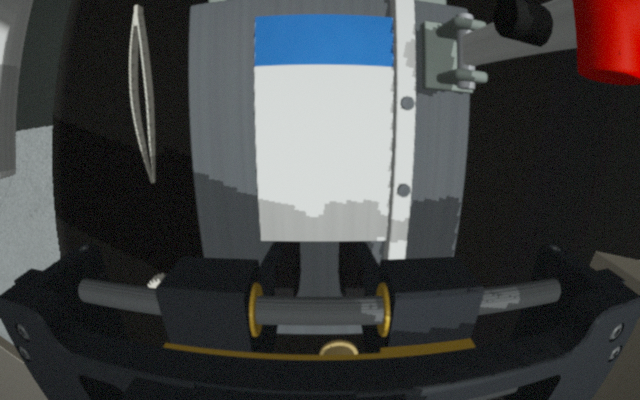

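```bash
python3 -c "
from h import *
c=load('w9')
for h,q in [(51,(325,241)),(51,(325,65)),(51,(325,16)),(51,(257,150)),(51,(393,150)),(45,(220,5)),(45,(375,2))]: print(st(wray(c,*q,h)).round(1))"
```

```text
[  3.8 -37.9]
[ 3.7 47. ]
[ 3.7 70.9]
[-28.1   8. ]
[35.7  8. ]
[-47.8  82.3]
[28.1 81.5]
```

Emit:
servo_tool(
  plan=[
    [2, 0.6, 0, 0, 0],
    [2, 1.2, 0, 0, 0],
    [2, 1.8, 0, 0, 0],
    [2, 2.4, 0, 0, 0],
    [2, 2.9, 0, 0, 0],
  ],
)

```text
clock: 7.5
ee_pos: [476.0, -103.5, 47.2]
ee_rot: [-1.989, -2.431, -0.0]
contact_force: [-0.7, -2.1, 1.4]
finger_gap: 19.9
```

```bash
python3 -c "
from h import *
go(-1,-12,47.5,0)
snap('wrist','w10')
p=cv2.imread('pics/w10.png');cv2.imwrite('pics/w10c.png',cv2.resize(p[:250,180:480],None,fx=2.6,fy=2.4,interpolation=cv2.INTER_CUBIC))"
```

```text
t 7.5 now st [ -1.2 -19.5] z 47.2 yhead -0.07 gap 19.9 F [-0.7 -2.1  1.4] j7 0.49
shift cm [ 0.75  0.01 -0.03] turn -0.001
```

View pics/w10.png

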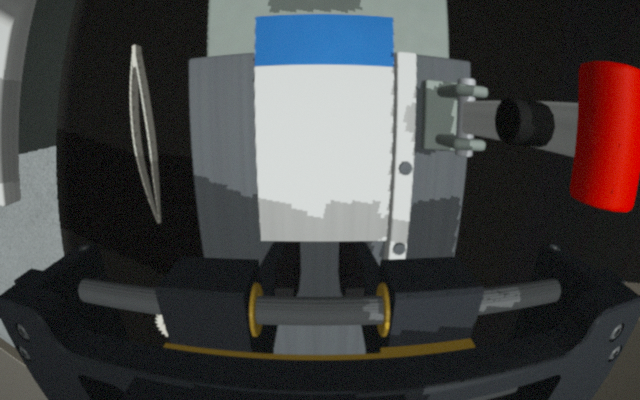

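```bash
python3 -c "
from h import *
c=load('w10')
for h,q in [(51,(325,241)),(51,(257,65.5)),(51,(325,65)),(51,(393,66)),(51,(325,16)),(51,(325,16)),(45,(190,60)),(45,(253,54.5)),(45,(416,53.5)),(45,(469,61))]: print(q,st(wray(c,*q,h)).round(1))"
```

```text
(325, 241) [ 3.7 -8.2]
(257, 65.5) [-27.5  77.1]
(325, 65) [ 3.4 76.5]
(393, 66) [34.7 77.2]
(325, 16) [  3.5 100.4]
(325, 16) [  3.5 100.4]
(190, 60) [-63.4  84.1]
(253, 54.5) [-30.7  83.7]
(416, 53.5) [47.9 85.5]
(469, 61) [77.1 85.1]
```

```bash
python3 -c "
import cv2
p=cv2.imread('pics/w10.png');cv2.imwrite('pics/w10c.png',cv2.resize(p[0:110,180:480],None,fx=2.6,fy=5,interpolation=cv2.INTER_CUBIC))"
```

```text
(no output)
```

View pics/w10c.png

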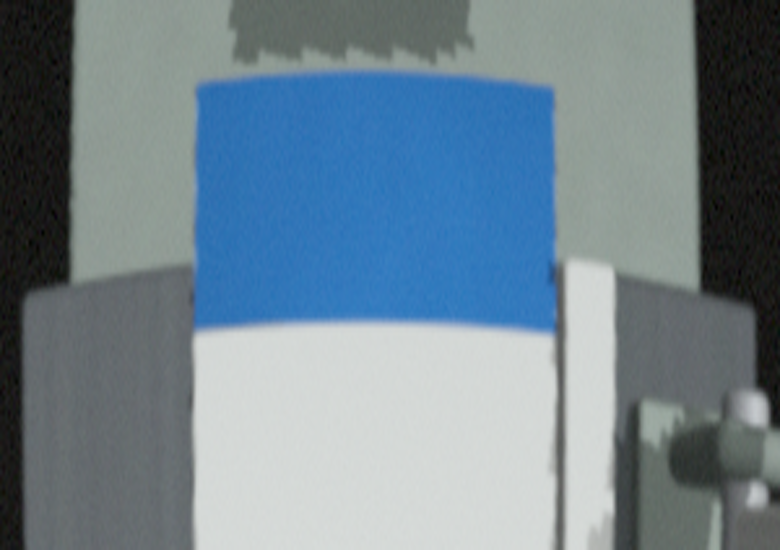

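The ledge end reads y≈84.6 and the border y≈76.8, so 8 mm to go.

Emit:
servo_tool(
  plan=[
    [2, 0.3, 0, 0, 0],
    [2, 0.55, 0, 0, 0],
    [2, 0.75, 0, 0, 0],
    [2, 0.8, 0, 0, 0],
    [2, 0.8, 0, 0, 0],
  ],
)

```text
clock: 8.05
ee_pos: [474.4, -96.2, 47.2]
ee_rot: [-1.989, -2.431, 0.0]
contact_force: [-0.4, -0.6, -0.3]
finger_gap: 19.9
```

```bash
python3 -c "
from h import *
go(-1,-30,47.5,0)
snap('wrist','w11');snap('top','t11')
p=cv2.imread('pics/w11.png');cv2.imwrite('pics/w11c.png',cv2.resize(p[0:110,180:480],None,fx=2.6,fy=5,interpolation=cv2.INTER_CUBIC))"
```

```text
t 8.05 now st [ -1.2 -12. ] z 47.2 yhead -0.08 gap 19.9 F [-0.4 -0.6 -0.3] j7 0.47
shift cm [-1.8   0.02 -0.03] turn -0.001
```

View pics/w11c.png

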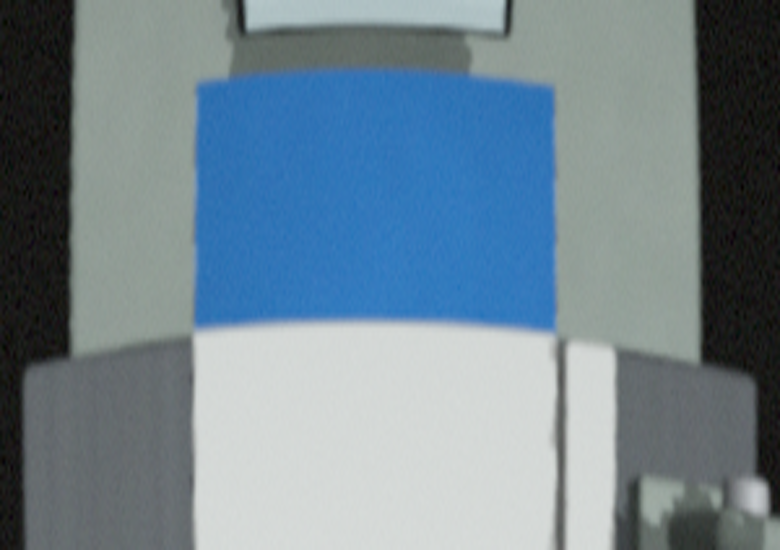

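```bash
python3 -c "
from h import *
c=load('w11'); f=lambda a,b,h: st(wray(c,180+(a+.5)/2.6-.5,(b+.5)/5-.5,h)).round(1)
print('border',f(196,328,51),f(375,320,51),f(554,330,51))
print('end',f(197,83,51),f(375,70,51),f(553,87,51))
print('ledge',f(25,370,45),f(75,358,45),f(190,338,45),f(620,350,45),f(752,375,45))
print('near',st(wray(c,260,241,51)).round(1),st(wray(c,390,241,51)).round(1))"
```

```text
border [-28.5  84.9] [ 2.9 84.8] [34.5 85. ]
end [-28.6 109.1] [  2.9 109.2] [ 34.7 109.1]
ledge [-63.8  84.7] [-53.4  84.8] [-30.9  85. ] [48.8 84.9] [76.9 85.4]
near [-29.4  -0.8] [36.8 -1.1]
```

View pics/w11.png

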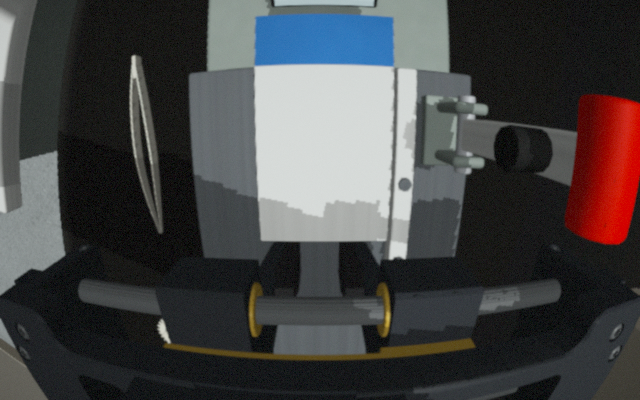

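Border reads 84.9 and the ledge end 84.9; the blank is square at x 3.0. That completes step 1. Next I check the space behind the bar and its exact position.

Run:
```python
from h import *
z=np.load('pics/top0.npz'); c=load('top0'); X=cloud(c,z['d']); ok=z['d']>0
S=(X[...,:2]-T)@RS()
m=ok&(S[...,0]>85)&(S[...,0]<400)&(abs(S[...,1]-40)<180)&(X[...,2]>25)
print(m.sum(), S[m].min(0) if m.any() else '', )
for x in range(80,400,40):
    q=m&(S[...,0]>=x)&(S[...,0]<x+40)
    if q.any(): print(x,X[...,2][q].max().round(), S[q][:,1].min().round(),S[q][:,1].max().round())
c=load('w11')
for h in (125,135,143): print(h,'bar ctr',st(wray(c,604,168,h)).round(1))
c=load('w1')
for h in (135,143): print(h,'bar ctr w1',st(wray(c,180+203/3,36/3,h)).round(1))
m=cv2.inRange(z['p'],(150,0,0),(255,80,80))>0; m[:140]=0;m[200:]=0;m[:,:300]=0;m[:,360:]=0
print('red',m.sum(),st(X[m].mean(0)), np.percentile(X[m][:,2],[5,50,95]), S[m].min(0),S[m].max(0))
go(-1,-40,47.5,0)
```

```text
6639 [ 256.13330584 -139.98959631]
240 380.0 -140.0 -20.0
280 382.0 -93.0 220.0
320 384.0 -102.0 220.0
360 120.0 -110.0 215.0
125 bar ctr [90.8 52.7]
135 bar ctr [77.6 54.1]
143 bar ctr [67.  55.2]
135 bar ctr w1 [68.9 57.8]
143 bar ctr w1 [66.1 55.9]
red 132 [65.651727   54.61383713] [145.26752767 151.16433387 154.70053799] [57.68307967 21.9526135 ] [86.71437492 70.74860472]
t 8.15 now st [ -1.3 -12.1] z 47.2 yhead -0.1 gap 19.7 F [0.3 0.1 0.2] j7 0.47
shift cm [-2.79  0.03 -0.03] turn -0.002
```

Clear behind the bar (nearest wall is at stage x ≈256, from the depth picture). The bar is at about stage (66, 55), z≈143. I'll retreat, rise, cross above it, and come down behind it with the fingers closed.

Emit:
servo_tool(
  plan=[
    [2, -1, 0, 0, 0],
    [2, -2.5, 0, 0, 0],
    [2, -2.8, 0, -4, 0],
    [0, -2.8, 0, -9, 0],
    [0, -2.8, 0, -14, 0],
  ],
)

```text
clock: 8.65
ee_pos: [479.3, -125.0, 188.6]
ee_rot: [-1.991, -2.429, 0.002]
contact_force: [0.9, -0.4, 0.1]
finger_gap: 6.3
```

Emit:
servo_tool(
  plan=[
    [0, 0, 0, -2, 0],
    [0, 0, 3, -2, 0],
    [0, 0, 7, -2, 0],
    [0, 0, 11, -2, 0],
    [0, 0, 11, -2, 0],
  ],
)

```text
clock: 9.15
ee_pos: [592.1, -100.6, 207.1]
ee_rot: [1.985, 2.432, 0.004]
contact_force: [-0.4, -0.1, 0.1]
finger_gap: 0.2
```

```bash
python3 -c "
from h import *
go(110,55,200,0)"
```

```text
t 9.15 now st [113.3 -39.7] z 207.1 yhead 0.08 gap 0.2 F [-0.4 -0.1  0.1] j7 0.4
shift cm [ 9.47 -0.32  0.71] turn 0.001
```

Emit:
servo_tool(
  plan=[
    [0, 3, -0.2, 0, 0],
    [0, 6.5, -0.2, 0, 0],
    [0, 9.4, -0.2, 2, 0],
    [0, 9.4, -0.2, 5, 0],
    [0, 9.4, -0.2, 7, 0],
  ],
)

```text
clock: 9.65
ee_pos: [565.9, -10.0, 135.8]
ee_rot: [-1.987, -2.432, 0.002]
contact_force: [0.3, -1.5, -0.2]
finger_gap: 0.6
```

```bash
python3 -c "
from h import *
go(92,55,130,0)
snap('side','s12')
p=cv2.imread('pics/s12.png')[150:330,200:420];cv2.imwrite('pics/s12c.png',cv2.resize(p,None,fx=3,fy=3))
"
```

```text
t 9.65 now st [105.6  54.2] z 135.8 yhead -0.0 gap 0.6 F [ 0.3 -1.5 -0.2] j7 0.25
shift cm [ 0.08 -1.36  0.58] turn -0.0
```

View pics/s12c.png

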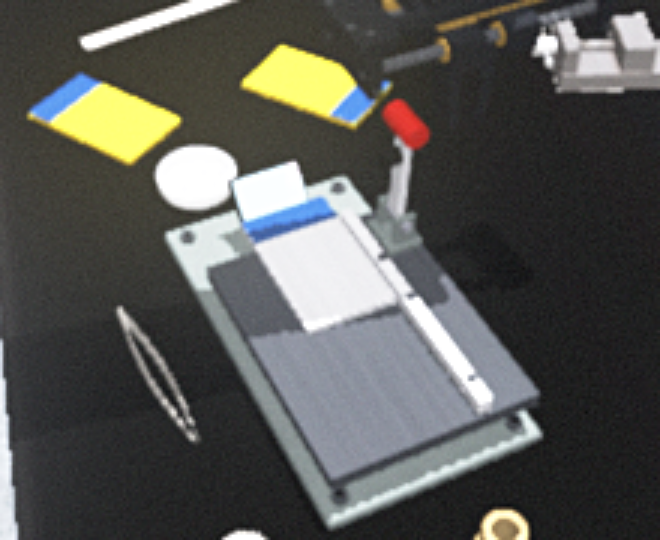

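Side view: blank overhangs in front of the mirror at (295,220); the red bar is still upright at (405,122). The fingers (dark on dark) are behind it by pose. Pushing with force checks.

Emit:
servo_tool(
  plan=[
    [0, 0, 0, 0.6, 0],
    [0, 0, -1, 0.6, 0],
    [0, 0, -2, 0.7, 0],
    [0, 0, -2.7, 0.7, 0],
    [0, 0, -3.4, 0.7, 0],
  ],
)

```text
clock: 10.2
ee_pos: [533.8, -17.5, 131.1]
ee_rot: [1.989, 2.43, 0.002]
contact_force: [1.0, 0.0, 0.3]
finger_gap: 0.1
```

```bash
python3 -c "
from h import *
go(46,55,126,0)
snap('side','s13')
p=cv2.imread('pics/s13.png')[150:330,200:420];cv2.imwrite('pics/s13c.png',cv2.resize(p,None,fx=3,fy=3))
"
```

```text
t 10.2 now st [72.6 53.3] z 131.1 yhead -0.12 gap 0.1 F [1.  0.  0.3] j7 0.26
shift cm [ 0.17 -2.67  0.5 ] turn -0.002
```

View pics/s13c.png

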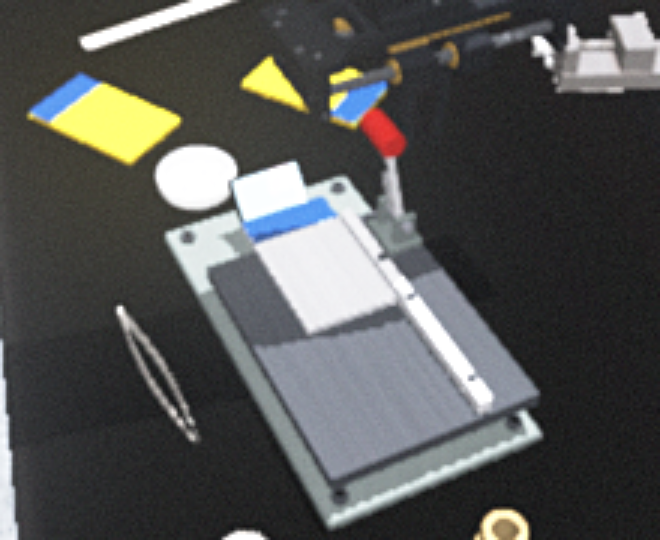

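The bar has tipped forward (now at crop (383,132)); continuing.

Emit:
servo_tool(
  plan=[
    [0, 0.1, -0.7, 0.2, 0],
    [0, 0.1, -1.4, 0.4, 0],
    [0, 0.1, -2.1, 0.6, 0],
    [0, 0.1, -2.8, 0.8, 0],
    [0, 0.1, -3.2, 0.9, 0],
  ],
)

```text
clock: 10.75
ee_pos: [501.1, -22.6, 120.8]
ee_rot: [-1.989, -2.43, 0.001]
contact_force: [-0.2, -0.5, -0.1]
finger_gap: 0.4
```

```bash
python3 -c "
from h import *
go(46,55,126,0)
snap('side','s14')
p=cv2.imread('pics/s14.png')[150:330,200:420];cv2.imwrite('pics/s14c.png',cv2.resize(p,None,fx=3,fy=3))
"
```

```text
t 10.75 now st [39.7 54.8] z 120.8 yhead -0.1 gap 0.4 F [-0.2 -0.5 -0.1] j7 0.27
shift cm [ 0.02  0.63 -0.52] turn -0.002
```

View pics/s14c.png

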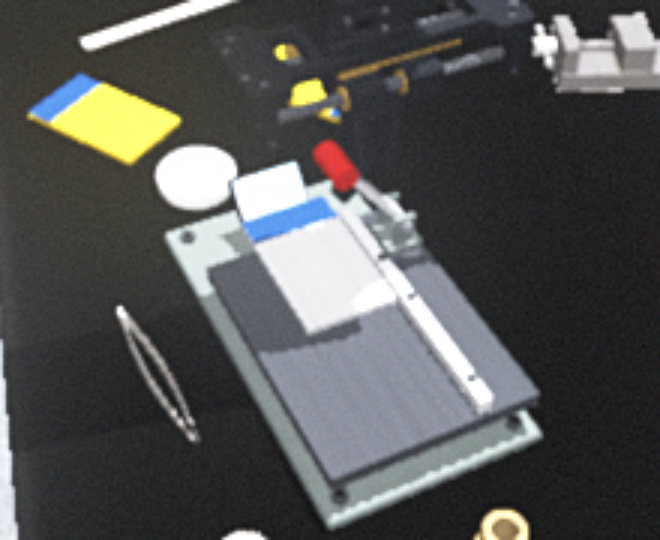

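The arm has tipped well past 35° forward and is sinking. I lift the fingers clear while it settles.

Emit:
servo_tool(
  plan=[
    [0, 0, 0.5, -2, 0],
    [0, 0, 1, -6, 0],
    [0, -3, 1, -9, 0],
    [0, -7, 1, -9, 0],
    [0, -11, 0, -9, 0],
  ],
)

```text
clock: 11.3
ee_pos: [526.0, -130.8, 212.6]
ee_rot: [1.985, 2.431, 0.003]
contact_force: [1.2, -0.5, -0.1]
finger_gap: 0.3
```

Emit:
servo_tool(
  plan=[
    [0, -3, 0, 0, 0],
    [0, -3, -2, 0, 0],
    [0, -3, -4, 0, 0],
    [0, -3, -4, 0, 0],
    [0, -3, -4, 0, 0],
  ],
)

```text
clock: 11.8
ee_pos: [491.3, -167.3, 211.4]
ee_rot: [1.99, 2.431, 0.001]
contact_force: [0.1, -0.0, 0.2]
finger_gap: 0.7
```

```bash
python3 -c "
from h import *
go(-30,-90,210,0)
snap('wrist','w15');snap('side','s15')
p=cv2.imread('pics/s15.png')[150:330,200:420];cv2.imwrite('pics/s15c.png',cv2.resize(p,None,fx=3,fy=3))
"
```

```text
t 11.8 now st [  1.2 -85.1] z 211.4 yhead -0.1 gap 0.7 F [ 0.1 -0.   0.2] j7 0.55
shift cm [-0.5  -3.12  0.14] turn -0.002
```

View pics/s15c.png

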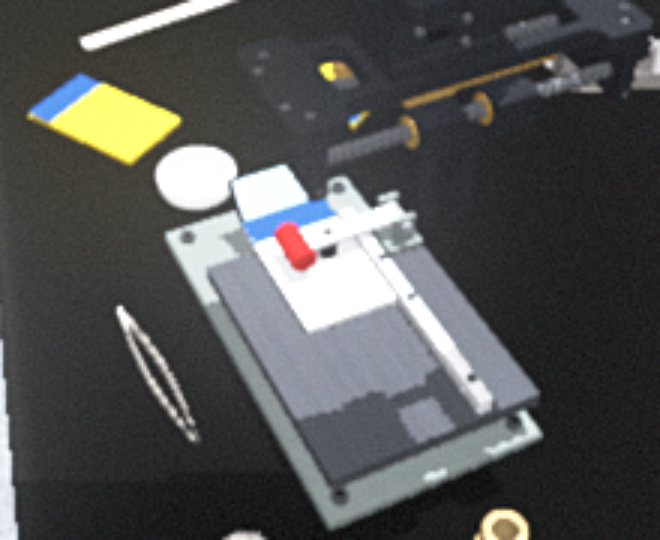

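View pics/w15.png

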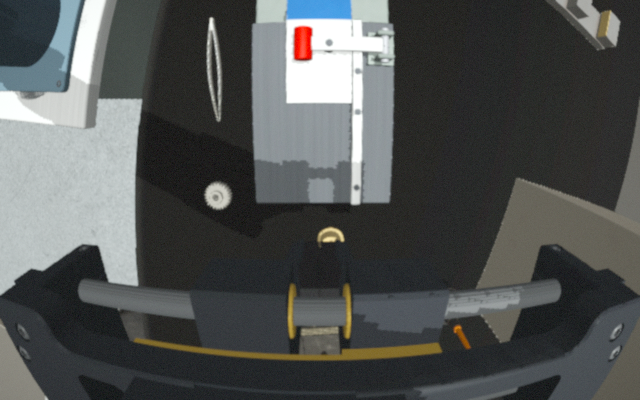

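The arm is down on the blank. I let it settle, then re-measure blank and arm.

Emit:
servo_tool(
  plan=[
    [0, 3, 0, 0, 0],
    [0, 5, 0, 0, 0],
    [0, 6, 0, 0, 0],
    [0, 6, 0, 0, 0],
    [0, 6, 0, 0, 0],
  ],
)

```text
clock: 12.4
ee_pos: [479.5, -109.3, 211.4]
ee_rot: [1.989, 2.431, -0.0]
contact_force: [-0.2, 0.1, 0.6]
finger_gap: 0.4
```

Emit:
servo_tool(
  plan=[
    [0, 0, 0, 0, 0],
    [0, 0, 0, 0, 0],
    [0, 0, 0, 0, 0],
    [0, 0, 0, 0, 0],
    [0, 0, 0, 0, 0],
  ],
)

```text
clock: 12.9
ee_pos: [479.0, -108.8, 211.2]
ee_rot: [1.99, 2.431, -0.0]
contact_force: [-0.5, 0.5, -0.0]
finger_gap: 0.5
```

```bash
python3 -c "
from h import *
go(-30,-90,210,0)
snap('wrist','w16');snap('side','s16');snap('top','t16')
p=cv2.imread('pics/w16.png')[:190,220:430];cv2.imwrite('pics/w16c.png',cv2.resize(p,None,fx=3.6,fy=3,interpolation=cv2.INTER_CUBIC))
a=cv2.imread('pics/s15.png')[190:330,255:420].astype(int);b=cv2.imread('pics/s16.png')[190:330,255:420].astype(int)
z=np.load('pics/s16.npz');X=cloud(load('s16'),z['d']);p=z['p'].astype(int)
m=(p[...,0]>130)&(p[...,1]<70)&(p[...,2]<70);m[:200]=0;m[260:]=0;print('bar',m.sum(),st(np.median(X[m],0)),np.median(X[m],0),np.percentile(X[m][:,2],[5,95]))
"
```

```text
t 12.9 now st [  0.8 -25.3] z 211.2 yhead -0.11 gap 0.5 F [-0.5  0.5 -0. ] j7 0.42
shift cm [-6.48 -3.07  0.12] turn -0.002
bar 14 [-13.92994018  37.10408223] [452.15234325 -50.61797659  66.69340347] [63.02322589 70.90160488]
```

View pics/w16c.png

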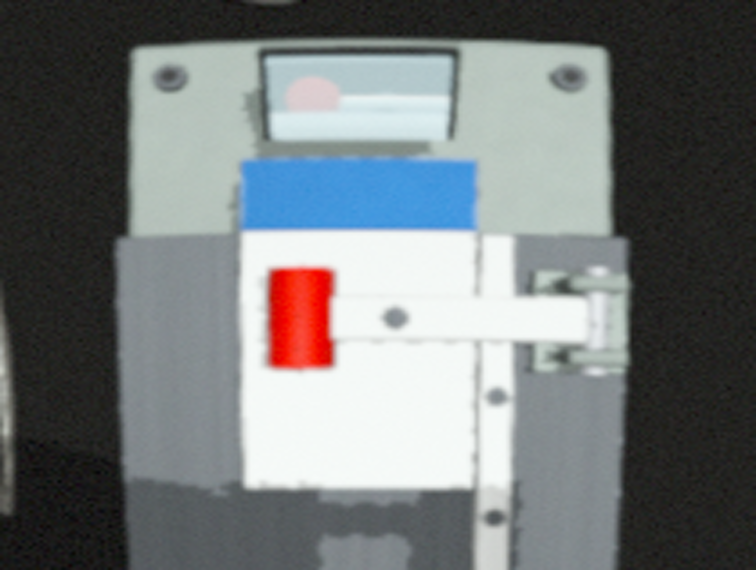

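```bash
python3 -c "
from h import *
c=load('w16'); f=lambda a,b,h: st(wray(c,220+(a+.5)/3.6-.5,(b+.5)/3-.5,h)).round(1)
print('border',f(243,230,51),f(475,229,51)); print('end',f(244,161,51),f(476,160,51)); print('near',f(243,488,51),f(474,489,51))
print('ledge',f(118,240,45),f(627,236,45),f(235,236,45),f(520,236,45)); print('bar',f(302,318,67+9),f(302,318,67))
for n in ['s15','s16']:
  p=np.load(f'pics/{n}.npz')['p'].astype(int); m=(p[...,0]>120)&(p[...,1]<90)&(p[...,2]<90);m[:210]=0;m[260:]=0;m[:,:280]=0;m[:,320:]=0; v,u=np.nonzero(m);print(n,m.sum(),u.mean(),v.mean())
# expected bar px in side
cc=load('s16')
for th in (0,.06,.15):
  w=np.append(RS()@[64-76*np.cos(th),55]+T,67+76*np.sin(th)); q=cc['R']@w+cc['t']; print(th,q[0]/q[2]*cc['fx']+cc['cx'],q[1]/q[2]*cc['fy']+cc['cy'])
def cen(t):
  p=np.load(f'pics/{t}.npz')['p']; return p
a,b=cen('top0').astype(int),cen('t16').astype(int); 
for n,(u,v) in dict(bush=(427,174),gear=(416,239),petri=(267,228),tw=(350,253)).items(): print(n,abs(a[v-18:v+18,u-28:u+28]-b[v-18:v+18,u-28:u+28]).mean().round(1))
"
```

```text
border [-27.9  85.2] [34.8 85.5]
end [-27.6 108.6] [ 35.1 108.9]
near [-29.   -0.7] [35.3 -1.2]
ledge [-63.7  84.1] [78.5 85.8] [-30.7  84. ] [47.9 84.2]
bar [-10.9  55.1] [-11.3  55.3]
s15 62 298.5483870967742 233.8548387096774
s16 61 298.55737704918033 233.80327868852459
0 298.47862184841176 230.80505960664166
0.06 298.5105170604448 229.13254096822894
0.15 298.79376652704383 226.53562717158533
bush 94.0
gear 86.6
petri 14.5
tw 8.0
```

View pics/t16.png

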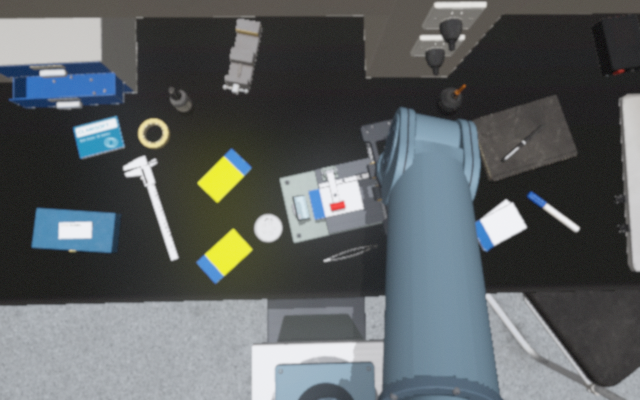

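```bash
python3 -c "
from plant import r
print(r.finish_job())"
```

```text
the job is handed in; nothing more can be done
None
```

The blank is seated square on the fence with its blue strip hanging clear of the ledge and the hold-down foot resting on it. I handed the job in at about 13 s of the 58 s allowed; no verdict was reported.

I pushed the blank back with two open fingertips, then along the fence at its end. After that I tipped the red bar over from behind with closed fingers and lifted clear.

**Last checks (wrist and side cameras):**
- **Border:** the blue border reads about y 85.3 mm against the ledge end at about 84.5 mm. That is within the 6 mm limit and the roughly 2 mm calibration.
- **Squareness:** the blank's centre is at about x 3 mm, and its ends are parallel to the fence within about 0.01 rad.
- **Hold-down:** the bar sits where a level arm should put it, about 3 px off in the side view (towards lower), and did not move over the last second. The foot's pressing force could not be measured directly.
- **Robot:** the force reading is near zero and the gripper is clear of everything.
- **Loose things:** the petri dish and tweezers look unmoved in the last top picture. The gear and bushing were hidden behind the robot arm there, so I could not compare them at the end. The wrist view about a second earlier showed both, and no move came near them.

One disagreement: the top camera alone put the stage about 4 mm off from the wrist camera. I worked relative to the wrist images, whose fit to the ledge and fence was consistent.

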